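# Open the spice mill's folding crank and grind half a turn

## Robot

A 6-joint arm with a two-finger parallel gripper is mounted at the origin on the work surface. World frame = base frame: x ahead of the robot, y to its left, z up, the work surface at z = 0. Lengths are in m, angles in rad, forces in N, time in s.
With the tool pointing down it reaches from about 0.25 to 0.775 m from the base axis. Payload 4 kg.
Tool frame: the origin (TCP) lies on the centre line of the jaws, within the pads' length; the fingertips stand 17 mm ahead of it and the grasp point (between the pads) lies 2 mm behind it; z points along the fingers, y is the line along which they close (so a half turn about z gives the same grasp; the last joint's range is limited). The gripper opens to 94 mm and grips with 3 to 60 N. Pads are 16 mm wide; open, the fingers measure 119 mm over their backs; the gripper's body (75 mm by 177 mm) begins 78 mm behind the grasp point.
Start: joints at [-1.296, 0.087, 1.371, -0, 1.684, -0.103], TCP at [0.203, -0.511, 0.223] pointing down, gripper open.
Joint ranges: [-3.1, 3.1], [-0.76, 2.03], [0.27, 2.55], [-1.08, 4.22], [0.17, 2.65], [-2.57, 2.57]. Speed limits (rad/s): [2.79, 2.79, 3.14, 3.14, 3.14, 3.14].

## Interface

Orientations are given as [roll, pitch, yaw] about the fixed x, y, z axes, in that order (R = Rz(yaw) Ry(pitch) Rx(roll)).
In Python, from bench import robot gives the robot as it stands.
- The arm moves only by the tool servo_tool, never from a script. Its argument "plan" is a list of rows, each a list of 7 numbers: the shift along the tool's x, y, z normalised to -1 to 1, where 1 is 0.1 m, then the turn, a rotation vector about the tool's x, y, z normalised to -1 to 1, where 1 is pi/2 rad, then the finger opening in mm, from 0 to 94. In form: [[x, y, z, ax, ay, az, gripper], ...]. A call has 1 to 12 rows; each row is the pose to reach, as a shift and turn from the pose commanded when the call began, along the tool's axes at that moment; what a row does not reach only later rows make up. A row lasts 1/12 s, in which the tool goes at most 41.7 mm and 7.16 degrees, less where a joint would pass 70% of its speed; a pose out of reach is approached as far as the arm can. A call with a number of a shift or a turn outside -1 to 1 is refused whole. A call with a gripper value outside its range is refused whole. The fingers move at their own pace and stop on an object; the grip force is fixed at half the most. Time passes only in rows, so rows that repeat a pose let the fingers close. It gives the time, the measured TCP pose, the force, the opening and the grip force at its end, in the units of the state.
- robot.get_obs(): the state, without advancing time (a new reading comes with each control period).
- robot.snapshot(name): name is "scene" or "top"; returns the picture (400x640x3 uint8, red, green, blue); there is no depth.
- robot.camera_params(name): a dict with "camera_matrix" (3x3 intrinsics, pixels), "distortion" ([k1, k2, p1, p2, k3] as OpenCV has them; the pictures are not rectified), "rvec" (rotation vector, rad) and "tvec" (3), from world to camera coordinates, as OpenCV has them. Camera axes: x right, y down, z forward; pixel columns grow to the right and rows downward; lengths in m; the calibration is good to about 2 mm. A picture is of the moment at which its call begins. camera_params takes no time and is no camera call.
- robot.close_job(): hands the job in; it is judged then, once.
Trained networks look in the newest picture that a camera, given by its name, has taken for a name from the list of things; names that differ only in an ending like _2 or _b are one class to them, and where a whole thing is asked for, a point or a joint stands for the part that bears it (a point fixed in the world has none). Each returns a list of dicts, best first, with "conf" (0 to 1); they miss things now and then, are a little off and sometimes report something else, mostly with a low value. They report only what shows in the picture. A call takes as long as a camera call. They do not tell look-alikes from the thing itself.
- robot.find_in(thing, camera): "extent" ([centre column, centre row, width, height] in pixels, round what is visible of it).
The state is a dict: "time": time; "joint_positions": joint angles; "qvel": joint speeds; "joint_torque": joint torques, N m; "tool_pos": TCP position; "ee_rot": TCP orientation; "wrist_force": force on the tool from outside, world axes, zero at the start; "wrist_torque": the same for the moment, N m; "width": finger opening in m; "finger_force": force on a finger pad.
Only numpy, scipy, OpenCV 4.12 (cv2) and the standard library are available. Lean on these libraries where they do the work, as an engineer would, in place of code of your own. Each camera call takes 0.05 s, during which the arm holds its last target. There are 200 camera calls.

## Task

On the green spice mill, swing the folded crank handle up until it clicks upright, then use it to turn the wheel half a turn clockwise (seen from above) and let go, leaving the crank standing latched. Do not touch the black coffee mill, which looks just the same otherwise.

Things in the scene. Friction and masses are not known exactly. Their poses are not given: they have to be found in the camera images.
- spice_mill: the green mill, fixed: round body 160 mm across, 95 high, flat wheel with a bright rim, 120 across, on top (its face 106 mm up), vertical axis. Origin: centre of the underside, on the wheel's axis; z up; +x points to the park fork: two dark posts 70 mm from the axis, tops 143 mm up. The parked crank's hinge is 50 mm from the axis towards +x, 136 mm up, pin along y; the handle lies level along -x
- crank_grip (a point): on the green mill's crank handle, on its centre line, 60 mm from the hinge. Handle: round light wood grip, 20 mm thick, 30 to 85 mm (free end) from the hinge, spinning freely on its spindle. Folded, the point is 136 mm above the counter with 30 mm of air down to the wheel; upright it is 196 mm up, above the hinge, 50 mm from the wheel's axis. x axis: from free end to hinge; y: hinge pin
- crank (a joint): the green mill's crank on its hinge, rad: 0 folded flat, 1.57 upright, stop at 1.6. A spring detent is passed at about 1.2 (about 1 N at the grip); from 1.4 on it is latched and stays up by itself, short of that it falls back. Folded, its brass tail sits in the fork and locks the wheel; clear from about 0.9 on
- wheel (a joint): the green mill's wheel, rad: 0 parked at the start, growing as it turns clockwise seen from above; half a turn is 3.14. Once the crank is up it turns with about 1.5 N at the upright crank and stays where it is left
- coffee_mill: the black mill, the same in shape, size and crank, fixed to the counter, not to be touched; origin at the centre of its underside, axes as for the green mill
Mind the look-alikes: they are no part of the job. There is more than one size of the spice_mill; the one meant has the size given above.

How it is judged:
On the way:
1. the green mill's crank is latched upright while its wheel is still parked (value of joint crank above 1.35 rad and value of joint wheel below 0.25 rad), for 0.1 s.
At the end, for the whole second after the job is handed in: the green mill's wheel rests half a turn (180 degrees, within 20) clockwise from where it was parked, and its crank stands latched upright (over 1.35 rad) (value of joint wheel between 2.79 and 3.49 rad and value of joint crank above 1.35 rad and velocity of joint wheel between -0.1 and 0.1 rad/s); the robot touches nothing.
It fails at once if the robot touches the black coffee mill (contact force between any of the arm, the fingers and coffee_mill above 1 N).
It also fails if it takes over 48 s, if anything falls off the work surface, if the arm or the gripper's body presses on something with over 40 N, if the wrist force passes 120 N, or if a joint passes its speed limit or range.

## Working session

There is one attempt and no reset: what is moved stays moved. The work goes in short steps, Python scripts to look and compute and a tool call to move; the robot and the scene stay as the last step left them, time stands still between calls to the robot, and variables do not carry over. Pictures are saved under pics/ and viewed, at most 10 in all, crops included, and the job is handed in when it is done.

Besides the shell and the picture viewer there is one more tool, called after ">>>" as name([rows], argument=value, ...), one row to a line, values as JSON. servo_tool: Moves the arm, as the interface text tells. Scaled input: -1 to 1 covers 0.1 m each way for a shift and pi/2 rad each way for a turn. Its arguments: {"type":"object","properties":{"plan":{"type":"array","items":{"type":"array","items":{"type":"number"}}}},"required":["plan"]}

```bash
mkdir -p pics; ls; python3 - <<'E'
from bench import robot
import cv2
for n in("scene","top"):
    im=robot.snapshot(n); cv2.imwrite(f"pics/{n}0.png",im[:,:,::-1])
    for t in("spice_mill","crank_grip","coffee_mill"):
        print(n,t,[(round(d['conf'],2),[round(v) for v in d['extent']]) for d in robot.find_in(t,n)])
    p=robot.camera_params(n);print(p)
o=robot.get_obs();print(o)
E
```

```text
pics
scene spice_mill [(0.88, [221, 230, 81, 86]), (0.87, [372, 204, 53, 58]), (0.85, [276, 146, 102, 99])]
scene crank_grip [(0.75, [264, 106, 61, 24]), (0.72, [207, 210, 50, 28]), (0.46, [368, 186, 29, 14])]
scene coffee_mill [(0.69, [360, 287, 84, 91]), (0.57, [208, 206, 52, 24])]
{'camera_matrix': array([[442.10911955,   0.        , 317.66847989],
       [  0.        , 442.10911955, 201.69589511],
       [  0.        ,   0.        ,   1.        ]]), 'distortion': array([-0.12284848,  0.        ,  0.        ,  0.        ,  0.        ]), 'rvec': array([ 1.37480127,  2.26916782, -0.8657351 ]), 'tvec': array([ 0.22654885, -0.21821473,  1.27302243])}
top spice_mill [(0.94, [430, 158, 88, 92]), (0.87, [448, 298, 138, 131]), (0.74, [297, 265, 59, 63]), (0.41, [433, 150, 65, 62])]
top crank_grip [(0.95, [473, 286, 83, 62]), (0.78, [297, 257, 26, 31]), (0.55, [443, 141, 42, 42])]
top coffee_mill [(0.79, [274, 148, 84, 93])]
{'camera_matrix': array([[495.64479952,   0.        , 325.87113919],
       [  0.        , 495.64479952, 201.34225088],
       [  0.        ,   0.        ,   1.       
[... 189 characters left out ...]
403])}
{'time': 0.4, 'joint_positions': array([-1.29610398e+00,  8.73133117e-02,  1.37092422e+00, -1.57304471e-05,
        1.68358046e+00, -1.03054054e-01]), 'qvel': array([ 0.00026488, -0.00056022, -0.00372389, -0.00089964,  0.00047787,
        0.0003221 ]), 'joint_torque': array([-1.25210747e-03, -3.39510119e+01, -3.02114117e+01,  7.16726063e-02,
        2.56424368e-02, -5.19501054e-05]), 'tool_pos': array([ 0.20285442, -0.51116656,  0.22233   ]), 'ee_rot': array([-3.14136690e+00, -7.63335794e-06,  3.77744631e-01]), 'wrist_force': array([-0.29598488, -0.89594305,  0.37494927]), 'wrist_torque': array([-0.02819868, -0.01478033, -0.01338493]), 'finger_force': 0.0, 'width': 0.0939556934915297}
```

View pics/scene0.png

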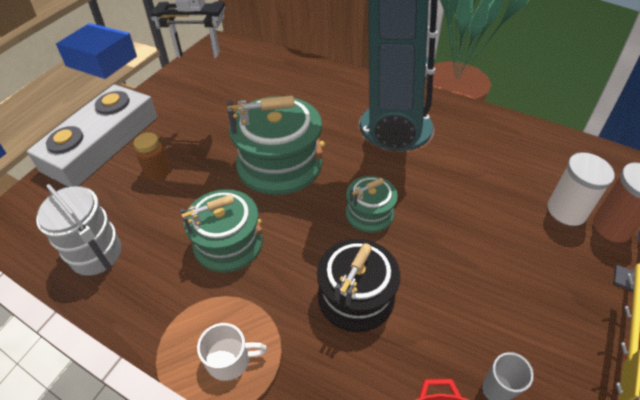

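View pics/top0.png

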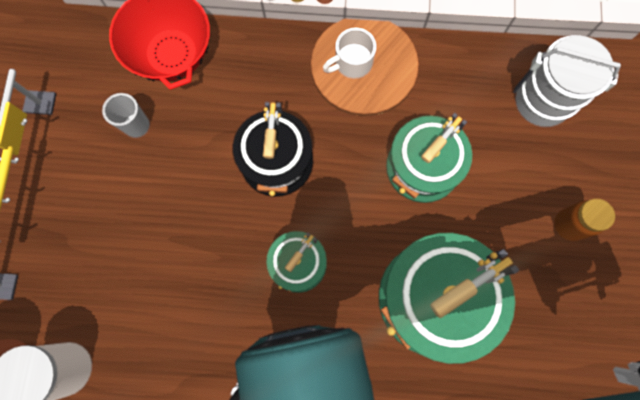

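The green mills in the top picture are at (430,155) medium, (448,298) large and (297,262) small. The medium one matches the black mill's size (272,150), so it should be the 160 mm one. I'll measure its rim and confirm with a crop.

```bash
cat > h.py <<'E'
import numpy as np,cv2
from bench import robot
def ray(n,uv):
    p=robot.camera_params(n);R=cv2.Rodrigues(p['rvec'])[0]
    q=cv2.undistortPoints(np.array(uv,float).reshape(-1,1,2),p['camera_matrix'],p['distortion'])[:,0]
    return -R.T@p['tvec'],np.c_[q,np.ones(len(q))]@R
def at_z(n,uv,z):
    c,d=ray(n,uv);return c+d*((z-c[2])/d[:,2])[:,None]
def proj(n,X):
    p=robot.camera_params(n);return cv2.projectPoints(np.array(X,float).reshape(-1,3),p['rvec'],p['tvec'],p['camera_matrix'],p['distortion'])[0][:,0]
E
python3 - <<'E'
from h import *
from scipy.optimize import least_squares
for n,boxes in(("top",[(388,112,474,200),(383,232,516,360),(266,230,328,292)]),("scene",[(181,187,262,240),(228,96,322,145),(345,175,398,205)])):
    im=cv2.imread(f"pics/{n}0.png")
    for b in boxes:
        s=im[b[1]:b[3],b[0]:b[2]].astype(int);m=(s.min(2)>175)
        v,u=np.nonzero(m);P=at_z(n,np.c_[u+b[0],v+b[1]],.106)[:,:2]
        f=lambda x:np.hypot(*(P-x[:2]).T)-x[2]
        r=least_squares(f,[*np.median(P,0),.055],loss='soft_l1',f_scale=.002)
        print(n,b,m.sum(),r.x.round(4))
im=cv2.imread("pics/top0.png")[105:205,380:480];a=cv2.resize(im,None,fx=4,fy=4,interpolation=2)
im=cv2.imread("pics/scene0.png")[180:280,175:275];b=cv2.resize(im,None,fx=4,fy=4,interpolation=2)
cv2.imwrite("pics/crop1.png",np.hstack([a,b]))
E
```

```text
top (388, 112, 474, 200) 898 [ 0.5653 -0.1916  0.0564]
top (383, 232, 516, 360) 1535 [ 0.2895 -0.2335  0.0846]
top (266, 230, 328, 292) 253 [0.3336 0.0585 0.0398]
scene (181, 187, 262, 240) 465 [ 0.5637 -0.1902  0.056 ]
scene (228, 96, 322, 145) 81 [ 0.238  -0.2568  0.0874]
scene (345, 175, 398, 205) 52 [0.3599 0.0724 0.0371]
```

View pics/crop1.png

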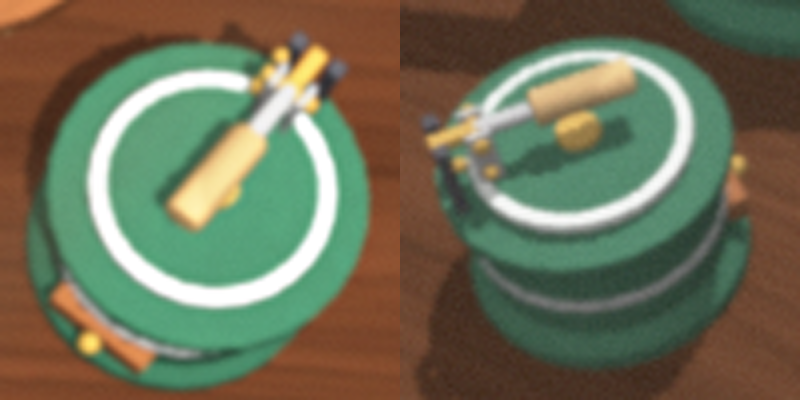

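The crop shows the medium green mill: rim mean radius 56 mm (120 mm across), with the fork posts in the top picture at (454,115) and (464,123). Next I'll work out its heading and the waypoints.

```bash
python3 - <<'E'
from h import *
c=np.array([.5645,-.191])
F=at_z("top",[(380+298/4,105+42/4),(380+337/4,105+72/4)],.143)[:,:2]
print("posts",F, F.mean(0)-c)
G=at_z("top",[(380+185/4,105+213/4),(380+250/4,105+140/4)],.14)[:,:2]
S=at_z("scene",[(175+(433-400)/4,180+123/4),(175+(452-400)/4,180+200/4)],.143)[:,:2];print("scene post",S)
S2=at_z("scene",[(175+(628-400)/4,180+78/4),(175+(540-400)/4,180+108/4)],.136)[:,:2]
for a,b in((c,F.mean(0)),G,S2): d=np.array(b)-a;print(np.hypot(*d),np.arctan2(d[1],d[0]),a,b)
E
```

```text
posts [[ 0.62691467 -0.22371981]
 [ 0.61293218 -0.24243946]] [ 0.05542342 -0.04207964]
scene post [[ 0.61468127 -0.23668897]
 [ 0.64918243 -0.19635838]]
0.06958772821341623 -0.649388029504948 [ 0.5645 -0.191 ] [ 0.61992342 -0.23307964]
0.04855359304603032 -0.6571882642802188 [ 0.53856556 -0.17302248] [ 0.57700607 -0.20268354]
0.047624987140890356 -0.6518374136589034 [ 0.53914913 -0.16943651] [ 0.57700959 -0.19832812]
```

>>> servo_tool([
  [0.3,-0.1,-0.4,0,0,0.08,50],
  [0.65,-0.25,-0.7,0,0,0.16,50],
  [1,-0.4,-0.8,0,0,0.24,50],
  [1,-0.4,-0.8,0,0,0.24,50],
])

```text
time: 0.73
tool_pos: [0.2838, -0.4356, 0.3068]
ee_rot: [3.137, -0.005, -0.001]
wrist_force: [-0.3, -0.2, 0.8]
width: 0.0708
finger_force: 0.0
```

>>> servo_tool([
  [0.3,-0.3,0,0,0,0.07,50],
  [0.6,-0.6,0,0,0,0.14,50],
  [1,-0.95,0,0,0,0.21,50],
  [1,-0.95,0,0,0,0.28,50],
  [1,-0.95,0,0,0,0.28,50],
])

```text
time: 1.15
tool_pos: [0.3835, -0.3393, 0.3028]
ee_rot: [-3.14, -0.001, -0.436]
wrist_force: [-1.5, -0.8, 0.4]
width: 0.0499
finger_force: 0.0
```

```bash
cat >> h.py <<'E'
from scipy.spatial.transform import Rotation as Ro
C=np.array([.5645,-.191]);PHI=-.65
def rel(p,yaw=PHI):
    "shift/turn in tool units from measured pose to world target, tool down"
    o=robot.get_obs();R=Ro.from_euler('xyz',o['ee_rot']);T=Ro.from_euler('xyz',[np.pi,0,yaw])
    return ((R.inv().apply(np.array(p)-o['tool_pos']))/.1).round(3),((R.inv()*T).as_rotvec()/(np.pi/2)).round(3)
def mill(x,y,z): 
    c,s=np.cos(PHI),np.sin(PHI);return np.array([C[0]+c*x-s*y,C[1]+s*x+c*y,z])
E
python3 -c "
from h import *
print(rel(mill(-.015,0,.24)),robot.get_obs())"
```

```text
(array([ 0.866, -2.14 ,  0.631]), array([-0.001, -0.001,  0.136])) {'time': 1.15, 'joint_positions': array([-8.36020985e-01,  1.21316028e-05,  1.30366932e+00,  1.55844030e-03,
        1.83735804e+00,  1.17150410e+00]), 'qvel': array([-0.06741657,  0.00287103,  0.00132901, -0.05163843,  0.00069681,
       -0.20342785]), 'joint_torque': array([  1.10268071, -30.36825299, -30.36918998,   0.26281214,
        -0.07188048,   1.0698384 ]), 'tool_pos': array([ 0.38350839, -0.33927141,  0.30275868]), 'ee_rot': array([-3.14042290e+00, -1.09431539e-03, -4.36318465e-01]), 'wrist_force': array([-1.50609667, -0.79032069,  0.44818464]), 'wrist_torque': array([ 0.04447085,  0.00616482, -0.06438423]), 'finger_force': 0.0, 'width': 0.04994233419935483}
```

>>> servo_tool([
  [0.15,-0.35,0,0,0,0.05,50],
  [0.3,-0.7,0,0,0,0.1,50],
  [0.4,-1,0,0,0,0.136,50],
  [0.4,-1,0,0,0,0.136,50],
])

```text
time: 1.48
tool_pos: [0.4622, -0.2656, 0.3021]
ee_rot: [-3.139, 0.0, -0.647]
wrist_force: [0.3, -0.7, -0.0]
width: 0.05
finger_force: 0.0
```

```bash
python3 -c "
from h import *
print(rel(mill(-.015,0,.24)))"
```

```text
(array([ 0.217, -1.211,  0.624]), array([-0.001,  0.   ,  0.002]))
```

>>> servo_tool([
  [0.1,-0.35,0,0,0,0,50],
  [0.2,-0.7,0,0,0,0,50],
  [0.22,-1,0.2,0,0,0,50],
  [0.22,-1,0.5,0,0,0,50],
  [0.22,-1,0.5,0,0,0,50],
])

```text
time: 1.9
tool_pos: [0.5353, -0.2013, 0.2449]
ee_rot: [3.138, 0.013, -0.649]
wrist_force: [-0.7, 0.4, -1.6]
width: 0.0499
finger_force: 0.0
```

```bash
python3 -c "
from h import *
print(rel(mill(-.015,0,.137)))"
```

```text
(array([ 0.034, -0.262,  1.078]), array([0.002, 0.008, 0.   ]))
```

>>> servo_tool([
  [0,-0.22,0,0,0,0,50],
  [0,-0.22,0.3,0,0,0,50],
  [0,-0.22,0.5,0,0,0,50],
  [0,-0.22,0.5,0,0,0,50],
  [0,-0.22,0.5,0,0,0,50],
])

```text
time: 2.32
tool_pos: [0.5502, -0.1864, 0.2025]
ee_rot: [3.14, 0.002, -0.654]
wrist_force: [-0.4, -0.2, 0.2]
width: 0.0503
finger_force: 0.0
```

```bash
python3 - <<'E'
from h import *
print(rel(mill(-.015,0,.137)))
a=robot.snapshot("top")[90:210,370:490,::-1];b=robot.snapshot("scene")[150:270,160:280,::-1]
cv2.imwrite("pics/c2.png",np.hstack([cv2.resize(x,None,fx=3.3,fy=3.3,interpolation=2) for x in(a,b)]))
E
```

```text
(array([-0.007, -0.051,  0.655]), array([ 0.001,  0.001, -0.002]))
```

View pics/c2.png

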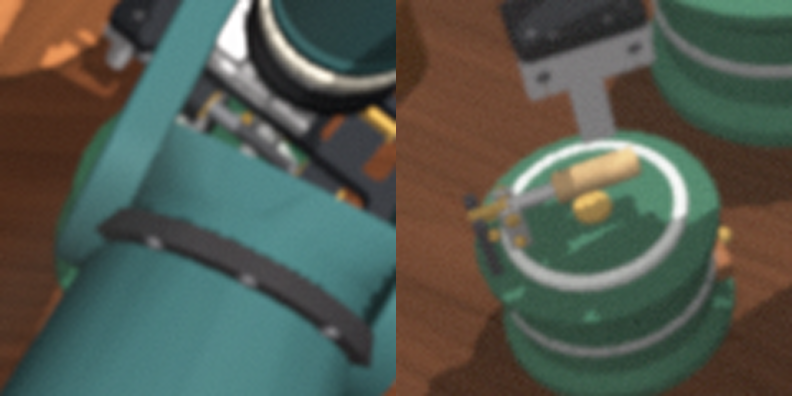

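```bash
python3 - <<'E'
from h import *
o=robot.get_obs();R=Ro.from_euler('xyz',o['ee_rot']).as_matrix();t=o['tool_pos']
for k in([0,.025,.017],[0,-.025,.017],[0,0,-.08]):
    print((proj("scene",t+R@np.array(k))-[160,150])*3.3+[396,0])
print(rel(mill(-.015,0,.137)))
cv2.imwrite("pics/s3.png",robot.snapshot("scene")[:,:,::-1])
E
```

```text
[[573.61615873  83.88075765]]
[[596.25654844 138.09267916]]
[[553.19767861 -10.23077983]]
(array([-0.023, -0.042,  0.679]), array([-0.   , -0.002, -0.002]))
```

View pics/s3.png

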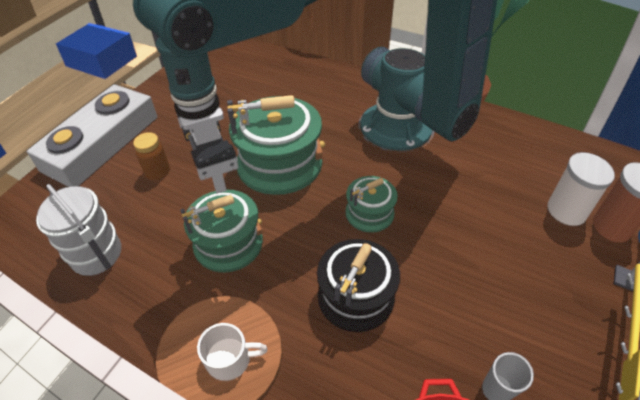

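The fingertips project where the model predicts, so the calibration agrees. Descending and gripping.

>>> servo_tool([
  [-0.01,-0.04,0.25,0,0,0,50],
  [-0.01,-0.04,0.5,0,0,0,50],
  [-0.01,-0.04,0.66,0,0,0,50],
  [-0.01,-0.04,0.66,0,0,0,50],
  [-0.01,-0.04,0.66,0,0,0,50],
  [-0.01,-0.04,0.66,0,0,0,30],
  [-0.01,-0.04,0.66,0,0,0,26],
  [-0.01,-0.04,0.66,0,0,0,26],
])

```text
time: 3.13
tool_pos: [0.5539, -0.1818, 0.1387]
ee_rot: [-3.141, -0.004, -0.653]
wrist_force: [-0.4, 0.5, -0.3]
width: 0.0338
finger_force: 0.0
```

```bash
python3 - <<'E'
from h import *
print(rel(mill(-.015,0,.137)),robot.get_obs()['wrist_force'])
a=robot.snapshot("scene")[170:260,165:285,::-1]
cv2.imwrite("pics/c4.png",cv2.resize(a,None,fx=6,fy=6,interpolation=2))
E
```

```text
(array([-0.01 ,  0.01 ,  0.017]), array([-0.001, -0.002, -0.002])) [-0.44400955  0.54058219 -0.31061482]
```

View pics/c4.png

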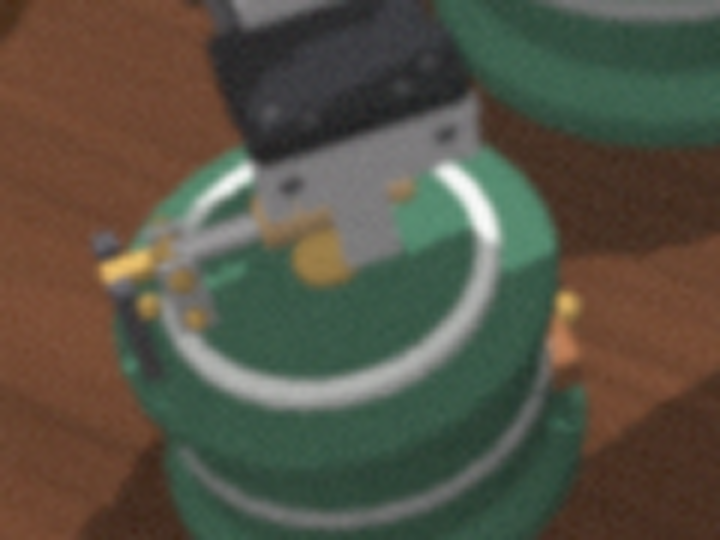

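The near finger stands in front of the grip at (370,215), and the free end shows to its right at (405,188). Closing.

>>> servo_tool([
  [0,0,0,0,0,0,10],
  [0,0,0,0,0,0,10],
  [0,0,0,0,0,0,10],
  [0,0,0,0,0,0,10],
  [0,0,0,0,0,0,10],
])

```text
time: 3.6
tool_pos: [0.5533, -0.1813, 0.1371]
ee_rot: [-3.141, -0.001, -0.653]
wrist_force: [0.0, -0.6, 2.6]
width: 0.0192
finger_force: 29.9
```

>>> servo_tool([
  [0.007,0,-0.097,0,0,0,10],
  [0.029,0,-0.192,0,0,0,10],
  [0.065,0,-0.283,0,0,0,10],
  [0.114,0,-0.367,0,0,0,10],
  [0.174,0,-0.443,0,0,0,10],
  [0.174,0,-0.443,0,0,0,10],
])

```text
time: 4.1
tool_pos: [0.5676, -0.1919, 0.1826]
ee_rot: [-3.141, -0.001, -0.653]
wrist_force: [-0.2, 3.0, -1.1]
width: 0.0194
finger_force: 30.0
```

>>> servo_tool([
  [0.072,0,-0.066,0,0,0,10],
  [0.153,0,-0.121,0,0,0,10],
  [0.24,0,-0.163,0,0,0,10],
  [0.334,0,-0.191,0,0,0,10],
  [0.398,0,-0.202,0,0,0,10],
  [0.456,0,-0.206,0,0,0,10],
  [0.456,0,-0.206,0,0,0,10],
  [0.456,0,-0.206,0,0,0,10],
  [0.456,0,-0.206,0,0,0,10],
])

```text
time: 4.85
tool_pos: [0.6034, -0.2199, 0.2022]
ee_rot: [-3.141, -0.002, -0.653]
wrist_force: [0.6, 1.9, 3.2]
width: 0.0165
finger_force: 29.3
```

```bash
python3 - <<'E'
from h import *
o=robot.get_obs();c,s=np.cos(PHI),np.sin(PHI);d=o['tool_pos'][:2]-C
print(c*d[0]+s*d[1],-s*d[0]+c*d[1],o['tool_pos'])
a=robot.snapshot("scene")[130:260,145:285,::-1]
cv2.imwrite("pics/c5.png",cv2.resize(a,None,fx=4.5,fy=4.5,interpolation=2))
E
```

```text
0.04841323186561021 0.0005634311563936165 [ 0.60338197 -0.21985049  0.20223374]
```

View pics/c5.png

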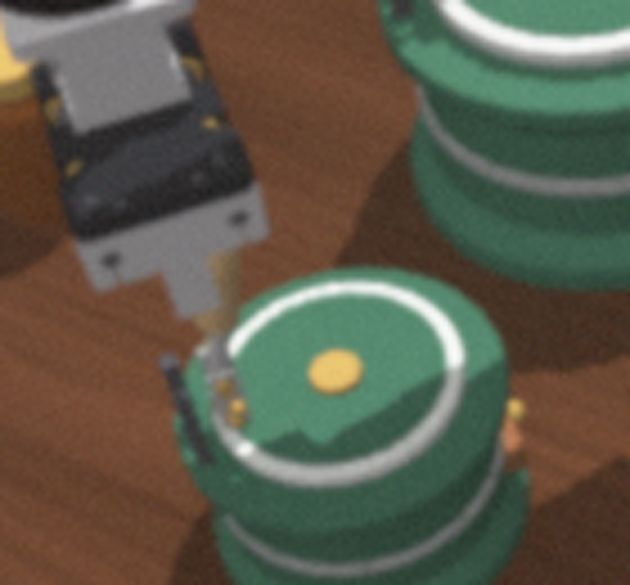

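```bash
python3 - <<'E'
from h import *
f=lambda X:((proj("scene",X)-[145,130])*4.5).round()
for t in(1.1,1.25,1.4,1.57):
    print(t,[f(mill(.05-r*np.cos(t),0,.136+r*np.sin(t))).tolist() for r in(0,.03,.06,.085)])
o=robot.get_obs();R=Ro.from_euler('xyz',o['ee_rot']).as_matrix()
for k in([.008,-.008,.017],[-.008,-.008,.017],[.008,-.008,-.015],[-.008,-.008,-.015],[.008,.008,.017],[-.008,.008,.017]): print(k,f(o['tool_pos']+R@np.array(k)))
E
```

```text
1.1 [[[216.0, 370.0]], [[232.0, 321.0]], [[249.0, 271.0]], [[263.0, 227.0]]]
1.25 [[[216.0, 370.0]], [[222.0, 322.0]], [[229.0, 271.0]], [[234.0, 228.0]]]
1.4 [[[216.0, 370.0]], [[212.0, 323.0]], [[208.0, 274.0]], [[205.0, 232.0]]]
1.57 [[[216.0, 370.0]], [[201.0, 326.0]], [[185.0, 280.0]], [[171.0, 241.0]]]
[0.008, -0.008, 0.017] [[181. 315.]]
[-0.008, -0.008, 0.017] [[217. 303.]]
[0.008, -0.008, -0.015] [[163. 265.]]
[-0.008, -0.008, -0.015] [[200. 253.]]
[0.008, 0.008, 0.017] [[173. 290.]]
[-0.008, 0.008, 0.017] [[208. 279.]]
```

The grip leans at roughly 1.33 rad: it slipped back in the pads, and the width fell from 19 to 16.5 mm. I'll carry it a bit further in +x while it is still held.

>>> servo_tool([
  [0.02,0,0,0,0,0,10],
  [0.05,0,0.0,0,0,0,10],
  [0.08,0,0.0,0,0,0,10],
  [0.11,0,0.0,0,0,0,10],
  [0.11,0,0,0,0,0,10],
])

```text
time: 5.32
tool_pos: [0.6122, -0.2272, 0.2008]
ee_rot: [3.141, -0.001, -0.653]
wrist_force: [0.4, -0.4, -0.3]
width: 0.01
finger_force: 0.4
```

```bash
python3 - <<'E'
from h import *
robot.snapshot("scene")
print([(round(d['conf'],2),[round(v) for v in d['extent']]) for d in robot.find_in("crank_grip","scene")])
for t in(0,1.4,1.57): print(t,[proj("scene",mill(.05-r*np.cos(t),0,.136+r*np.sin(t))).round().tolist() for r in(0,.03,.06,.085)])
E
```

```text
[(0.81, [260, 105, 66, 23]), (0.57, [193, 206, 10, 36]), (0.5, [367, 186, 28, 17])]
0 [[[193.0, 212.0]], [[207.0, 207.0]], [[221.0, 203.0]], [[233.0, 199.0]]]
1.4 [[[193.0, 212.0]], [[192.0, 202.0]], [[191.0, 191.0]], [[190.0, 181.0]]]
1.57 [[[193.0, 212.0]], [[190.0, 202.0]], [[186.0, 192.0]], [[183.0, 183.0]]]
```

>>> servo_tool([
  [0.05,0,-0.2,0,0,0,10],
  [0.05,0,-0.4,0,0,0,10],
  [0.05,0,-0.7,0,0,0,40],
  [0.05,0,-0.7,0,0,0,40],
  [0.05,0,-0.7,0,0,0,40],
])

```text
time: 5.83
tool_pos: [0.6164, -0.2298, 0.2736]
ee_rot: [-3.141, -0.005, -0.653]
wrist_force: [0.2, 0.3, -0.9]
width: 0.0267
finger_force: 0.0
```

```bash
python3 - <<'E'
from h import *
a=robot.snapshot("scene")[130:260,145:285,::-1]
print([(round(d['conf'],2),[round(v) for v in d['extent']]) for d in robot.find_in("crank_grip","scene")])
cv2.imwrite("pics/c6.png",cv2.resize(a,None,fx=4.5,fy=4.5,interpolation=2))
E
```

```text
[(0.82, [264, 106, 65, 23]), (0.75, [191, 202, 13, 44]), (0.6, [367, 185, 31, 14])]
```

View pics/c6.png

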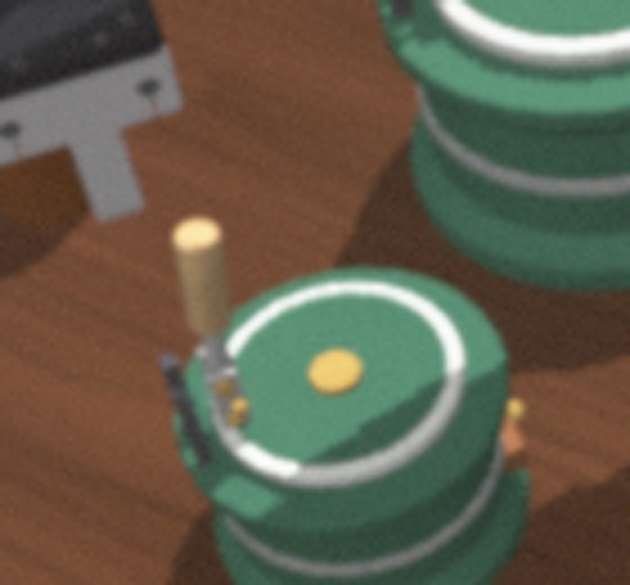

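The crank stands on its own at about 1.44 rad: the grip's top is at (197,232) and its base at (210,325) in the crop. I'll regrasp it vertically and nudge it fully upright.

```bash
python3 -c "
from h import *
print(rel(mill(.0415,0,.2)))"
```

```text
(array([-0.219,  0.003,  0.699]), array([ 0.   ,  0.001, -0.002]))
```

>>> servo_tool([
  [-0.21,0,0,0,0,0,50],
  [-0.21,0,0,0,0,0,50],
  [-0.21,0,0,0,0,0,50],
  [-0.21,0,0.3,0,0,0,50],
  [-0.21,0,0.5,0,0,0,50],
  [-0.21,0,0.7,0,0,0,50],
  [-0.21,0,0.7,0,0,0,50],
  [-0.21,0,0.7,0,0,0,10],
  [-0.21,0,0.7,0,0,0,10],
  [-0.21,0,0.7,0,0,0,10],
  [-0.21,0,0.7,0,0,0,10],
  [-0.21,0,0.7,0,0,0,10],
])

```text
time: 6.93
tool_pos: [0.5996, -0.2167, 0.203]
ee_rot: [-3.141, -0.003, -0.653]
wrist_force: [0.0, -0.3, 0.4]
width: 0.0199
finger_force: 0.5
```

>>> servo_tool([
  [0,0,0,0,0,0,10],
  [0,0,0,0,0,0,10],
  [0,0,0,0,0,0,10],
])

```text
time: 7.18
tool_pos: [0.5995, -0.2168, 0.203]
ee_rot: [-3.141, -0.003, -0.653]
wrist_force: [0.4, 0.1, 4.4]
width: 0.0194
finger_force: 30.0
```

>>> servo_tool([
  [0.03,0,0,0,0,0,10],
  [0.05,0,0,0,0,0,10],
  [0.06,0,0,0,0,0,10],
  [0.06,0,0,0,0,0,10],
  [0.06,0,0,0,0,0,10],
])

```text
time: 7.6
tool_pos: [0.6024, -0.219, 0.2029]
ee_rot: [3.142, 0.003, -0.652]
wrist_force: [-5.2, 2.1, 8.7]
width: 0.0194
finger_force: 30.0
```

>>> servo_tool([
  [-0.035,0,0,0,0,0,10],
  [-0.041,0.073,0,0,0,0,10],
  [-0.057,0.145,0,0,0,0,10],
  [-0.084,0.213,0,0,0,0,10],
  [-0.121,0.277,0,0,0,0,10],
  [-0.121,0.277,0,0,0,0,10],
  [-0.121,0.277,0,0,0,0,10],
])

```text
time: 8.18
tool_pos: [0.577, -0.2365, 0.2029]
ee_rot: [3.139, -0.003, -0.654]
wrist_force: [-0.4, -1.3, 6.3]
width: 0.0196
finger_force: 30.0
```

```bash
cat >> h.py <<'E'
def rep():
    o=robot.get_obs();c,s=np.cos(PHI),np.sin(PHI);M=np.array([[c,s],[-s,c]])
    d=M@(o['tool_pos'][:2]-C);print("mill xy",d.round(4),"r",np.hypot(*d).round(4),"cw",-np.arctan2(d[1],d[0]).round(3),"F mill",(M@o['wrist_force'][:2]).round(2))
E
python3 -c "from h import *;rep()"
```

```text
mill xy [ 0.0375 -0.0286] r 0.0472 cw 0.653 F mill [ 0.45 -1.23]
```

>>> servo_tool([
  [-0.046,0.057,0,0,0,0,10],
  [-0.1,0.107,0,0,0,0,10],
  [-0.16,0.148,0,0,0,0,10],
  [-0.227,0.18,0,0,0,0,10],
  [-0.297,0.201,0,0,0,0,10],
  [-0.37,0.212,0,0,0,0,10],
  [-0.404,0.213,0,0,0,0,10],
  [-0.404,0.213,0,0,0,0,10],
  [-0.404,0.213,0,0,0,0,10],
])

```text
time: 8.93
tool_pos: [0.532, -0.2274, 0.2027]
ee_rot: [3.141, -0.001, -0.653]
wrist_force: [-0.5, 0.4, 7.7]
width: 0.0194
finger_force: 30.0
```

```bash
python3 -c "from h import *;rep()"
```

```text
mill xy [-0.0039 -0.0486] r 0.0488 cw 1.65 F mill [-0.62  0.01]
```

>>> servo_tool([
  [-0.073,-0.005,0,0,0,0,10],
  [-0.144,-0.022,0,0,0,0,10],
  [-0.213,-0.049,0,0,0,0,10],
  [-0.276,-0.086,0,0,0,0,10],
  [-0.334,-0.131,0,0,0,0,10],
  [-0.383,-0.186,0,0,0,0,10],
  [-0.425,-0.246,0,0,0,0,10],
  [-0.457,-0.313,0,0,0,0,10],
  [-0.478,-0.382,0,0,0,0,10],
  [-0.489,-0.455,0,0,0,0,10],
  [-0.49,-0.49,0,0,0,0,10],
  [-0.49,-0.49,0,0,0,0,10],
])

```text
time: 9.93
tool_pos: [0.5248, -0.1591, 0.2026]
ee_rot: [3.142, -0.005, -0.652]
wrist_force: [4.0, -2.5, 5.7]
width: 0.0192
finger_force: 30.0
```

```bash
python3 -c "from h import *;rep()"
```

```text
mill xy [-0.051   0.0014] r 0.051 cw -3.114 F mill [4.68 0.38]
```

>>> servo_tool([
  [0.02,0,0,0,0,0,10],
  [0.02,0,0,0,0,0,10],
  [0.02,0,0,0,0,0,30],
  [0.02,0,0,0,0,0,50],
  [0.02,0,0,0,0,0,50],
  [0.02,0,0,0,0,0,50],
  [0.02,0,-0.2,0,0,0,50],
  [0.02,0,-0.5,0,0,0,50],
  [0.02,0,-0.8,0,0,0,50],
  [0.02,0,-0.8,0,0,0,50],
  [0.02,0,-0.8,0,0,0,50],
])

```text
time: 10.85
tool_pos: [0.5253, -0.1599, 0.2831]
ee_rot: [-3.141, -0.003, -0.653]
wrist_force: [0.1, -0.6, 0.4]
width: 0.05
finger_force: 0.0
```

```bash
python3 - <<'E'
from h import *
f=lambda X:((proj("scene",X)-[145,130])*4.5).round().tolist()
for t in(1.4,1.57): print(t,[f(mill(-.05+r*np.cos(t),0,.136+r*np.sin(t))) for r in(0,.03,.06,.085)])
a=robot.snapshot("scene")[130:260,145:285,::-1]
cv2.imwrite("pics/c7.png",cv2.resize(a,None,fx=4.5,fy=4.5,interpolation=2))
E
```

```text
1.4 [[[425.0, 298.0]], [[404.0, 258.0]], [[383.0, 216.0]], [[364.0, 180.0]]]
1.57 [[[425.0, 298.0]], [[415.0, 254.0]], [[404.0, 208.0]], [[395.0, 167.0]]]
```

View pics/c7.png

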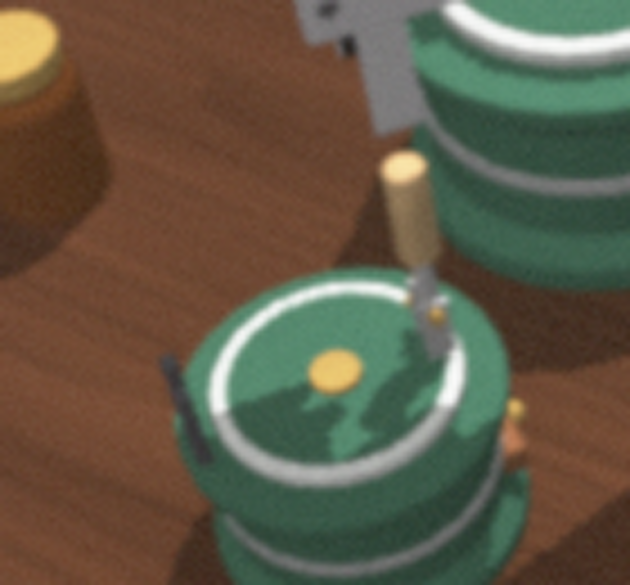

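The crank stands upright (top (404,167), base (418,255), close to the 1.57 prediction). It is diametrically opposite the fork, and the gripper is clear. Handing in.

```bash
python3 -c "
from bench import robot
print(robot.close_job())"
```

```text
the job is handed in; nothing more can be done
None
```

The job is handed in (no verdict was returned): in the last picture the green mill's crank stands upright after about half a turn clockwise, with the gripper open and clear. On the first lift the grip slipped in the fingers, but the crank stayed up, and I pulled it fully upright before turning the wheel; I never moved near the black mill.

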